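Slide the lidded pan under the lamp bridge and home against its pins

ROBOT

A 7-joint arm with a two-finger parallel gripper is mounted at the origin on a cart in front of the work surface, level with it; the furniture and walls round the work are solid. World frame = base frame: x ahead of the robot, y to its left, z up, the work surface at z = 0. Lengths are in m, angles in rad, forces in N, time in s.
With the tool pointing down it reaches from about 0.4 to 0.85 m from the base axis. Payload 10.4 kg.
Tool frame: the origin (TCP) lies between the finger pads; the fingertips stand 19 mm ahead of it and the grasp point (between the pads) is the TCP (manip.tips_ahead is the distance from the TCP to the fingertips, in m); z points along the fingers, y is the line along which they close (so a half turn about z gives the same grasp; the last joint's range is limited). The gripper opens to 85 mm and grips with 20 to 120 N. Pads are 22 mm wide; open, the fingers measure 114 mm over their backs; the gripper's body (76 mm by 85 mm) begins 54 mm behind the grasp point. The pads swing forward as they close: fully open they stand 13 mm farther back than shut.
Start: joints at [-0.023, 0.332, -0.065, 1.46, 0.022, 1.35, -0.088], TCP at [0.625, 0, 0.25] pointing down, gripper open.
Joint ranges: [-2.6, 2.6], [-0.5, 2.12], [-1.47, 1.34], [0.16, 2.42], [-1.27, 4.41], [0.06, 2.06], [-2.6, 2.6]. Speed limits (rad/s): [2.22, 2.22, 2.79, 2.79, 3.14, 3.14, 3.14].

INTERFACE

Orientations are given as a unit quaternion [x, y, z, w].
In Python, from workcell import manip, viewer gives the robot as it stands.
- The arm moves only by the tool arm_command, never from a script. Its argument "series" is text: rows parted by semicolons, each of 5 numbers parted by spaces: the closure, from 0 (fully open) to 1 (shut), then the shift along the tool's x, y, z normalised to -1 to 1, where 1 is 0.4 m, then the turn about the tool's z normalised to -1 to 1, where 1 is 180 degrees. In form: jaw tx ty tz spin; .... A call has exactly 10 rows; each row shifts and turns the commanded pose from where the row before left it, along the tool's axes as they then stand; what a row does not reach is not made up. A row lasts 1/8 s, in which the tool goes at most 62.5 mm and 10.7 degrees, less where a joint would pass 70% of its speed; a pose out of reach is approached as far as the arm can. A call with a number of a shift or a turn outside -1 to 1 is refused whole. A call with a gripper value outside its range is refused whole. The fingers move at their own pace and stop on an object; "newtons" is the grip in N (left out, the last holds). Time passes only in rows, so rows that do not move let the fingers close, or fill a call up. It gives the time, the measured TCP pose, the force, the opening and the grip force at its end, in the units of the state.
- manip.get_obs(): the state, without advancing time (a new reading comes with each control period).
- viewer.camera(name): name is "scene" or "side" or "wrist"; returns a dict with "pixels" (400x640x3 uint8, red, green, blue), "intrinsics" (3x3 intrinsics, pixels), "extrinsics" (4x4, takes a point from world to camera coordinates). Camera axes: x right, y up, looking along -z (the intrinsics and any distortion apply to the point x, -y, -z); pixel columns grow to the right and rows downward; lengths in m; the calibration is good to about 2 mm. A picture is of the moment at which its call begins. There is no depth.
- manip.hand_in(): hands the job in; it is judged then, once.
The state is a dict: "clock": time; "joint_pos": joint angles; "joint_velocities": joint speeds; "tau": joint torques, N m; "position": TCP position; "ee_rot": TCP orientation; "ft_force": force on the tool from outside, world axes, zero at the start; "torque": the same for the moment, N m; "grip_width": opening from 0.0 (shut) to 1.0 (fully open); "grasp_force": force on a finger pad.
Only numpy, scipy, OpenCV 4.12 (cv2) and the standard library are available. Lean on these libraries where they do the work, as an engineer would, in place of code of your own. Each camera call takes 0.05 s, during which the arm holds its last target. There are 200 camera calls.

TASK

On the warming plate, slide the lidded pan from the single-ring mark, under the lamp bridge, to the double-ring mark, and bring its side gently up against both locating pins there, its handles still pointing roughly along the plate. Keep the pan flat on the plate all the way (never lift or tip it), do not knock the bridge, and leave the timer, the objective and the dropper bottle where they stand.

Things in the scene. Friction and masses are not known exactly. Their poses are not given: they have to be found in the camera images.
- plate: fixed warming plate, 230 (x) x 360 (y) x 20 mm, light grey with a dark grey metal top. Origin at the centre of its underside, on the desk; the top is 20 mm above. Its y axis runs along its length (the sliding direction, through both marks), x across it, away from the robot.
- bridge: fixed white lamp bridge across the middle of the plate. Its frame is that of the plate (origin under the plate's centre, same axes). A crossbar along x, 236 mm long, 26 mm wide in y, from 78 to 112 mm above the origin (58 to 92 mm above the plate top), on two posts of 12 mm diameter at x = -105 and +105 mm. The pan fits under it; a gripper holding a handle does not.
- wait_place: mark where the pan stands at the start: a single flat white ring of 124 mm diameter on the plate top. Origin at the ring's centre, on the plate top, 105 mm from the plate's centre along the plate's y axis, at either end.
- heat_place: mark where the pan shall go, 105 mm from the plate centre at the other end: double flat white ring (124 and 138 mm diameter). Origin at its centre on the plate top; axes as the plate's. Two upright steel pins, 10 mm diameter, 22 mm high, at x = +46, y = +-38.5 mm, touch the pan's side when it is centred; to slide past the nearer pin along y the pan's centre must be at x below -17 mm.
- pan: round lidded steel pan, 110 mm diameter, 43 mm high, about 0.5 kg (varies), solid closed lid. Origin at the centre of its underside. Two black straight bar handles along its y axis: each 14 mm wide (x), 10 mm high, centred 30 mm above the origin, reaching from 55 to 100 mm from the axis (overall 200 mm).
- timer: bystander: black timer lying flat, 62 x 62 x 18 mm, behind the plate. Origin at the centre of its underside.
- objective: bystander: microscope objective standing, 35 mm diameter, 50 mm high, behind the plate. Origin at the centre of its underside.
- dropper: bystander: small dropper bottle standing, 27 mm diameter, 68 mm high, behind the plate. Origin at the centre of its underside.

How it is judged:
By the outcome, as a careful person would: the job done as asked, in the order asked, and still so for the second after the job is handed in, with the robot touching nothing.
It also fails if it takes over 48 s, if anything falls off the work surface, if the arm or the gripper's body presses on something with over 40 N, if the wrist force passes 120 N, or if a joint passes its speed limit or range.

## Working session

There is one attempt and no reset: what is moved stays moved. The work goes in short steps, Python scripts to look and compute and a tool call to move; the robot and the scene stay as the last step left them, time stands still between calls to the robot, and variables do not carry over. Pictures are saved under pics/ and viewed, at most 14 in all, crops included, and the job is handed in when it is done.

Besides the shell and the picture viewer there is one more tool, called after "Emit:" as name(argument=value, ...) on one line, values as JSON. arm_command: Moves the arm, as the interface text tells. Scaled input: -1 to 1 covers 0.4 m each way for a shift and 180 degrees each way for a turn. Its arguments: {"type":"object","properties":{"series":{"type":"string"},"newtons":{"type":"number"}},"required":["series"]}

```bash
mkdir -p pics; ls
python3 - <<'E'
from workcell import manip, viewer
import cv2, numpy as np
o=manip.get_obs(); print(o['clock'],o['position'],o['ee_rot'],manip.tips_ahead)
for n in ["scene","side"]:
    c=viewer.camera(n); cv2.imwrite(f"pics/{n}0.png",c["pixels"][:,:,::-1]); np.savez(f"pics/{n}0.npz",**{k:c[k] for k in ("pixels","intrinsics","extrinsics")}); print(n,c.keys(),c["intrinsics"],c["extrinsics"])
E
```

```text
pics
0.0 [ 6.24640386e-01 -1.81475920e-05  2.49511629e-01] [ 7.07105889e-01  7.07107309e-01 -5.29320845e-04 -4.84628075e-04] 0.019
scene dict_keys(['pixels', 'intrinsics', 'extrinsics']) [[386.08960056   0.         318.71408767]
 [  0.         386.08960056 201.47369614]
 [  0.           0.           1.        ]] [[-0.6498386  -0.7600695  -0.00203842  0.5166114 ]
 [ 0.42050264 -0.36174971  0.83205449 -0.24500007]
 [-0.63315664  0.53984396  0.55469015 -0.56475461]
 [ 0.          0.          0.          1.        ]]
side dict_keys(['pixels', 'intrinsics', 'extrinsics']) [[500.1819574    0.         316.69065869]
 [  0.         500.1819574  200.85530574]
 [  0.           0.           1.        ]] [[ 0.99913433 -0.03645282 -0.02004475 -0.62141076]
 [ 0.03813671  0.61011407  0.79139523 -0.17316491]
 [-0.016619   -0.79147458  0.6109761  -0.74705111]
 [ 0.          0.          0.          1.        ]]
```

View pics/scene0.png

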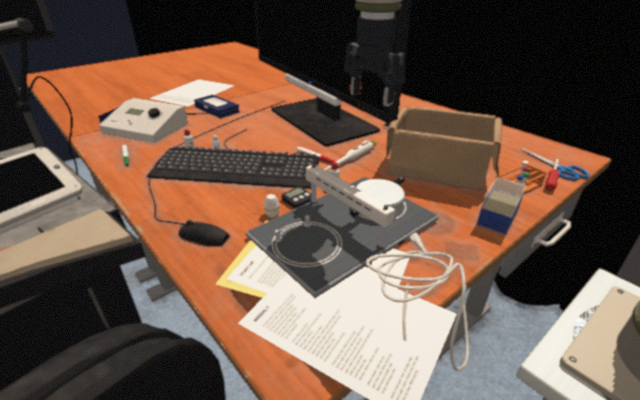

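View pics/side0.png

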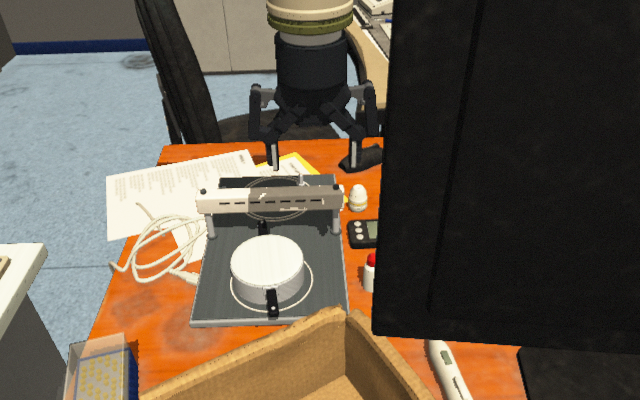

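The side view (which looks along +y) shows the pan at the near, -y end at about (268,268), with handles at (263,228) and (272,303). The bridge is at (270,200) and the cardboard box lies below the rear handle. The scene view shows the double ring at (307,243) and the timer at (297,195). Next I'll take a wrist view and blow-ups for measuring.

Run:
```python
from workcell import manip, viewer
import cv2, numpy as np
c=viewer.camera("wrist"); np.savez("pics/wrist0.npz",**{k:c[k] for k in ("pixels","intrinsics","extrinsics")}); print(c["intrinsics"],c["extrinsics"])
w=c["pixels"][:,:,::-1]
cv2.imwrite("pics/wrist0.png",w)
s=cv2.imread("pics/side0.png")[150:350,160:400]; s=cv2.resize(s,None,fx=3.2,fy=3,interpolation=cv2.INTER_CUBIC)
cv2.imwrite("pics/sidecrop.png",s[:, :768])
```

```text
[[309.07172838   0.         318.31299102]
 [  0.         309.07172838 199.06114843]
 [  0.           0.           1.        ]] [[ 9.99998170e-01 -3.42696872e-04 -1.88202245e-03 -6.24025888e-01]
 [-2.89625665e-04  9.45359196e-01 -3.26030529e-01  4.30605038e-02]
 [ 1.89091687e-03  3.26030478e-01  9.45357367e-01 -3.81243212e-01]
 [ 0.00000000e+00  0.00000000e+00  0.00000000e+00  1.00000000e+00]]
```

View pics/wrist0.png

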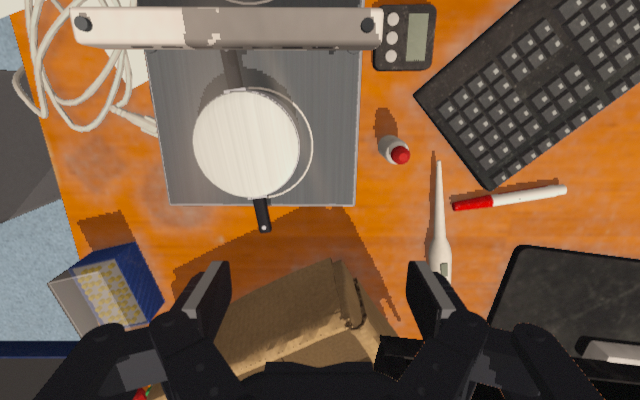

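The wrist view shows the lid centred at about (246,143), the rear handle tip at (265,230), the plate's near corners at (170,206) and (354,206), and the bridge bar at y≈28. The box rim is near (337,265), close behind the handle. Next I'll measure by ray casting.

```bash
cat > geo.py <<'E'
import numpy as np, cv2
def load(n): return dict(np.load(f"pics/{n}.npz"))
def ray(c,p):
    K,E=c["intrinsics"],c["extrinsics"]; d=np.linalg.inv(K)@[p[0],p[1],1]; d=np.array([d[0],-d[1],-d[2]])
    R=E[:3,:3]; return -R.T@E[:3,3], R.T@d
def onz(c,p,z):
    o,d=ray(c,p); return o+d*(z-o[2])/d[2]
def tri(c1,p1,c2,p2):
    o1,d1=ray(c1,p1);o2,d2=ray(c2,p2)
    s=np.linalg.lstsq(np.c_[d1,-d2],o2-o1,rcond=None)[0]
    a,b=o1+d1*s[0],o2+d2*s[1]; return (a+b)/2,np.linalg.norm(a-b)
def blob(mask,near):
    n,l,st,ce=cv2.connectedComponentsWithStats(mask.astype(np.uint8)); i=l[near[1],near[0]]; 
    return (l==i).astype(np.uint8)
def ell(m):
    k=max(cv2.findContours(m,0,cv2.CHAIN_APPROX_NONE)[0],key=len); return cv2.fitEllipse(cv2.convexHull(k)),k
E
python3 - <<'E'
from geo import *
np.set_printoptions(precision=4,suppress=True)
w,s,sc=load("wrist0"),load("side0"),load("scene0")
for c,n,p in((w,"wrist",(246,143)),(s,"side",(267,253))):
    g=c["pixels"].astype(int); m=(g.min(2)>185)&(g.max(2)-g.min(2)<45)
    m=cv2.morphologyEx(m.astype(np.uint8),cv2.MORPH_OPEN,np.ones((9,9)))
    b=blob(m,p); e,k=ell(b); print(n,e,b.sum()); c["lid"]=e[0]
print("lid tri",tri(w,w["lid"],s,s["lid"]),"onz",onz(w,w["lid"],.063),onz(s,s["lid"],.063))
print("cam",ray(w,(0,0))[0])
# lid radius check
print("plate corners w",onz(w,(170,206),.02),onz(w,(354,206),.02))
print("tri",tri(w,(170,206),s,(192,321)),tri(w,(354,206),s,(349,317)))
print("plate side far",onz(s,(220,178),.02),onz(s,(335,175),.02))
for p in((248,237),(316,292),(437,213)): print("scene corner",onz(sc,p,.02))
print("handle tip w",onz(w,(265,230),.055), onz(w,(232,55),.055))
print("handle tips tri",tri(w,(265,227),s,(272,313)))
print("box corner",tri(w,(337,262),s,(341,309)))
E
```

```text
wrist ((245.65841674804688, 144.39292907714844), (100.10649108886719, 108.89163208007812), 133.85411071777344) 8543
side ((266.623779296875, 260.2134094238281), (50.97862243652344, 72.45509338378906), 84.24406433105469) 2885
lid tri (array([0.5493, 0.0329, 0.0546]), np.float64(0.000205794615952086)) onz [0.5514 0.0343 0.063 ] [0.5503 0.0244 0.063 ]
cam [0.6248 0.0834 0.3733]
plate corners w [ 0.4432 -0.0475  0.02  ] [ 0.6675 -0.0474  0.02  ]
tri (array([ 0.4442, -0.0473,  0.0204]), np.float64(0.0014589785236338699)) (array([ 0.6672, -0.0488,  0.0162]), np.float64(0.0016128399573923492))
plate side far [0.4433 0.3038 0.02  ] [0.6693 0.2993 0.02  ]
scene corner [0.6446 0.3188 0.02  ]
scene corner [0.4394 0.3101 0.02  ]
scene corner [ 0.4431 -0.0453  0.02  ]
handle tip w [ 0.5639 -0.0633  0.055 ] [0.5431 0.1167 0.055 ]
handle tips tri (array([ 0.5614, -0.0628,  0.0481]), np.float64(0.0027566003757358527))
box corner (array([ 0.6478, -0.0889,  0.0815]), np.float64(0.007143532425667589))
```

View pics/sidecrop.png

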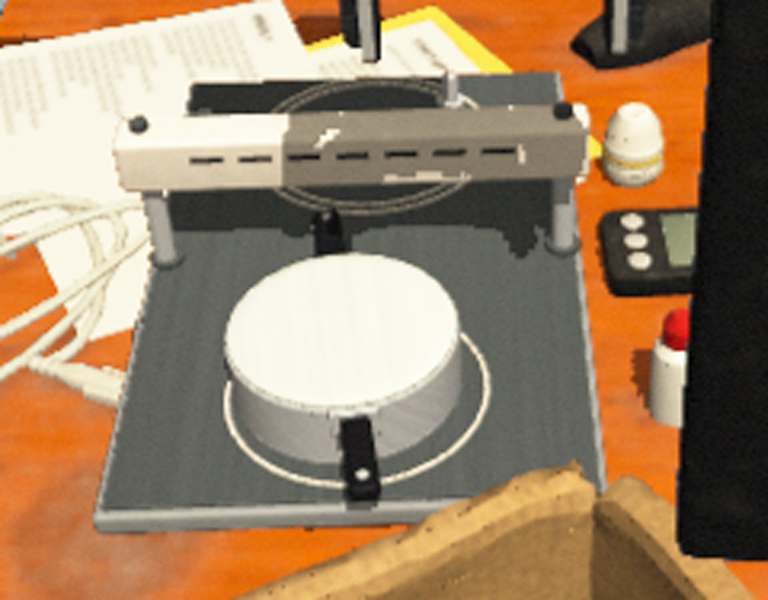

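The side crop shows the plate, both posts, the pan sitting left of its ring, the handles slightly yawed, and a pin at crop (452,90). Now refine the lid, handle axis, ring centres and box rim.

Run:
```python
from geo import *
np.set_printoptions(precision=4,suppress=True)
w,s,sc=load("wrist0"),load("side0"),load("scene0")
g=w["pixels"].astype(int)
# rear handle: dark blob in wrist
m=(g.max(2)<55); m[:195]=0;m[240:]=0;m[:,:245]=0;m[:,285:]=0
n,l,st,ce=cv2.connectedComponentsWithStats(m.astype(np.uint8)); i=1+st[1:,4].argmax(); print(st[i],ce[i])
ys,xs=np.where(l==i)
P=np.array([onz(w,(x,y),.055)[:2] for x,y in zip(xs,ys)])
c=P.mean(0); u=np.linalg.svd(P-c)[2][0]; u*=np.sign(u[1]); t=(P-c)@u; v=(P-c)@[u[1],-u[0]]
print("handle c",c,"yaw deg",np.degrees(np.arctan2(-u[0],u[1])),"len",np.ptp(t),"wid",np.ptp(v),"tip",c+u*t.min())
# lid circle: edge pts on z=.063
m=((g.min(2)>150)&(g.max(2)-g.min(2)<45)); m=cv2.morphologyEx(m.astype(np.uint8),cv2.MORPH_OPEN,np.ones((9,9)))
b=blob(m,(246,143)); k=max(cv2.findContours(b,0,cv2.CHAIN_APPROX_NONE)[0],key=len)[:,0]
def circ(Q):
    A=np.c_[2*Q,np.ones(len(Q))]; x=np.linalg.lstsq(A,(Q**2).sum(1),rcond=None)[0]; return x[:2],np.sqrt(x[2]+x[:2]@x[:2])
def rob(Q,r0=None):
    q=Q
    for _ in range(8):
        c,r=circ(q); d=abs(np.linalg.norm(Q-c,axis=1)-r); q=Q[d<max(.0015,np.median(d)*1.5)]
    return c,r,len(q),len(Q)
for z in(.058,.063): print("lid",z,rob(np.array([onz(w,p,z)[:2] for p in k])))
# rings: light pixels on the plane
def ring(c,box,z,thr):
    g=c["pixels"].astype(int); x0,y0,x1,y1=box; gr=g.min(2)
    th=cv2.morphologyEx(gr.astype(np.uint8),cv2.MORPH_TOPHAT,np.ones((7,7)))
    ys,xs=np.where(th[y0:y1,x0:x1]>thr); return np.array([onz(c,(x+x0,y+y0),z)[:2] for x,y in zip(xs,ys)])
def ransac(Q,r,tol=.0025):
    best=0;rng=np.random.default_rng(0)
    for _ in range(3000):
        a=Q[rng.choice(len(Q),3,False)]
        try:c,rr=circ(a)
        except Exception: continue
        if abs(rr-r)>.004: continue
        q=Q[abs(np.linalg.norm(Q-c,axis=1)-r)<tol]
        if len(q)>best: best=len(q);bq=q
    return circ(bq),best,len(Q)
Q=ring(w,(245,80,330,205),.02,25); print("wait ring wrist",ransac(Q,.062))
Q=ring(s,(225,230,325,315),.02,25); print("wait ring side",ransac(Q,.062))
Q=ring(sc,(262,215,350,275),.02,15); print("heat scene",ransac(Q,.062),ransac(Q,.069))
for p in((337,262),(300,285),(265,300)): print("box rim at .08",onz(w,p,.08))
```

```text
[253 198  18  34 339] [261.6637 212.8407]
handle c [ 0.5614 -0.0426] yaw deg 6.707926146524177 len 0.039388939085879794 wid 0.01450302799511538 tip [ 0.5641 -0.065 ]
lid 0.058 (array([0.5504, 0.0307]), np.float64(0.053848363203381634), 309, 316)
lid 0.063 (array([0.5516, 0.0315]), np.float64(0.05300572873590185), 311, 316)
wait ring wrist ((array([0.5544, 0.0261]), np.float64(0.062306505719591225)), 433, 511)
wait ring side ((array([0.5538, 0.0266]), np.float64(0.062066384808169485)), 331, 442)
heat scene ((array([0.553 , 0.2373]), np.float64(0.062143451658011974)), 258, 934) ((array([0.5541, 0.2382]), np.float64(0.06894887807662696)), 278, 934)
box rim at .08 [ 0.6443 -0.0896  0.08  ]
box rim at .08 [ 0.6038 -0.1187  0.08  ]
box rim at .08 [ 0.5638 -0.1386  0.08  ]
```

Emit:
arm_command(series="0 -0.055 -0.08 0 0; 0 -0.055 -0.08 0 0; 0 0 0 0 -0.037; 0 0 0 0.08 0; 0 0 0 0.08 0; 0 0 0 0.08 0; 0 0 0 0.08 0; 0 0 0 0.06 0; 0 0 0 0.03 0; 0 0 0 0 0", newtons=25)

```text
clock: 1.4
position: [0.5607, -0.044, 0.0859]
ee_rot: [0.665, 0.747, -0.0, -0.0]
ft_force: [0.4, -0.2, 1.1]
grip_width: 1.005
grasp_force: 0.0
```

Run:
```python
from workcell import viewer
import cv2, numpy as np
for n in("wrist","side"):
    c=viewer.camera(n); np.savez(f"pics/{n}1.npz",**{k:c[k] for k in ("pixels","intrinsics","extrinsics")})
    globals()[n]=c["pixels"][:,:,::-1]
cv2.imwrite("pics/v1.png",np.vstack([cv2.resize(wrist,(480,300)),cv2.resize(side[150:350,160:480],(480,300))]))
```

```text
(no output)
```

View pics/v1.png

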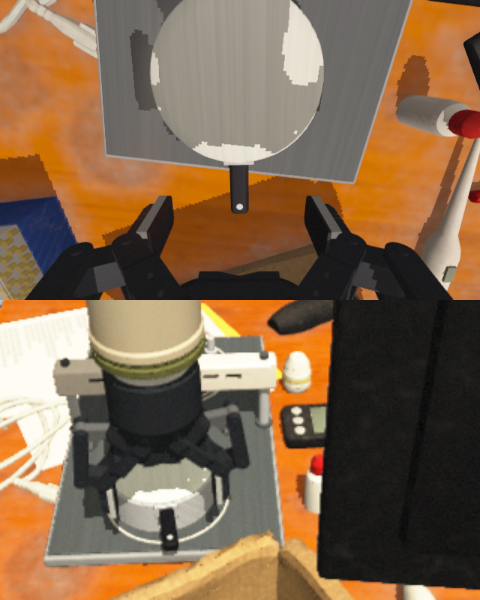

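The wrist view shows the handle (240,190) centred and aligned between the pads. The side view shows the gripper clear of the box and the bridge. Now down and grip.

Emit:
arm_command(series="0 0 0 0.03 0; 0 0 0 0.03 0; 0 0 0 0.018 0; 0.4 0 0 0 0; 0.6 0 0 0 0; 0.75 0 0 0 0; 0.9 0 0 0 0; 1 0 0 0 0; 1 0 0 0 0; 1 0 0 0 0", newtons=25)

```text
clock: 2.75
position: [0.5611, -0.044, 0.0555]
ee_rot: [0.665, 0.747, 0.0, 0.0]
ft_force: [-1.9, -0.9, 5.7]
grip_width: 0.153
grasp_force: 25.1
```

Emit:
arm_command(series="1 0 0 0 0.0125; 1 0 0 0 0.0125; 1 0 0 0 0.012; 1 0.02 -0.008 0 0; 1 0.04 -0.015 0 0; 1 0.045 -0.015 0 0; 1 0.045 -0.015 0 0; 1 0.045 -0.015 0 0; 1 0.035 -0.015 0 0; 1 0.01 0 0 0")

```text
clock: 4.0
position: [0.5277, 0.0519, 0.0554]
ee_rot: [0.707, 0.707, -0.0, 0.0]
ft_force: [-0.9, -8.9, 7.5]
grip_width: 0.158
grasp_force: 25.5
```

Emit:
arm_command(series="0.8 0 0 0 0; 0.5 0 0 0 0; 0 0 0 0 0; 0 0 0 0 0; 0 0 0 -0.05 0; 0 0 0 -0.09 0; 0 0 0 -0.09 0; 0 0 0 -0.09 0; 0 0 0 -0.08 0; 0 0 0 0 0")

```text
clock: 5.25
position: [0.5291, 0.0522, 0.2177]
ee_rot: [0.707, 0.707, 0.002, 0.001]
ft_force: [0.4, -0.2, -0.9]
grip_width: 1.0
grasp_force: 0.0
```

Run:
```python
from workcell import viewer
import cv2, numpy as np
for n in("wrist","side","scene"):
    c=viewer.camera(n); np.savez(f"pics/{n}2.npz",**{k:c[k] for k in ("pixels","intrinsics","extrinsics")})
    globals()[n]=c["pixels"][:,:,::-1]
cv2.imwrite("pics/v2.png",np.vstack([cv2.resize(wrist,(480,300)),cv2.resize(scene[120:320,220:460],(480,290))]))
```

```text
(no output)
```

View pics/v2.png

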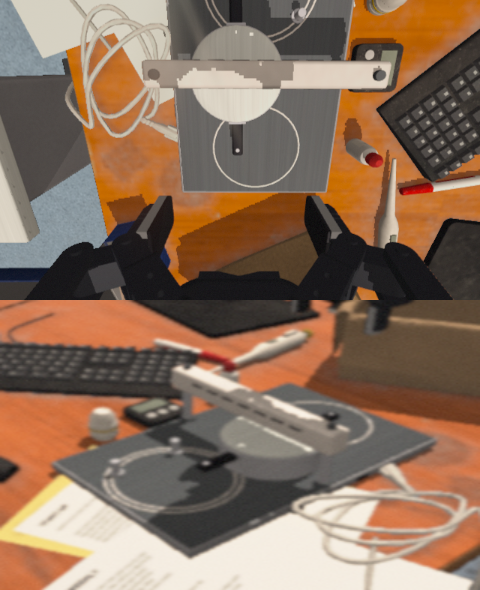

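The wrist view shows the pan half under the bridge, aligned, with its rear handle at (237,140) and the front handle at (236,10). The pins are visible in the scene crop at (175,442) and (115,463).

```bash
cat > hand.py <<'E'
from geo import *
np.set_printoptions(precision=4,suppress=True)
def handle(c,box,thr=50,z=.055):
    g=c["pixels"].astype(int); m=np.zeros(g.shape[:2],np.uint8); x0,y0,x1,y1=box; m[y0:y1,x0:x1]=g[y0:y1,x0:x1].max(2)<thr
    n,l,st,ce=cv2.connectedComponentsWithStats(m); i=1+st[1:,4].argmax(); ys,xs=np.where(l==i)
    P=np.array([onz(c,(x,y),z)[:2] for x,y in zip(xs,ys)]); k=P.mean(0); u=np.linalg.svd(P-k)[2][0]; u*=np.sign(u[1]); t=(P-k)@u; v=(P-k)@[u[1],-u[0]]
    print("bbox",st[i],"c",k,"yaw",np.degrees(np.arctan2(-u[0],u[1])),"len",np.ptp(t),"wid",np.ptp(v),"ends",k+u*t.min(),k+u*t.max())
E
python3 - <<'E'
from hand import *
w=load("wrist2")
handle(w,(295,160,340,215),40); handle(w,(295,0,340,32),40)
g=w["pixels"]; print(g[180,305:330,0], g[15,295:340,0])
E
```

```text
bbox [310 188   2  18  26] c [0.5218 0.0387] yaw 2.411230900664082 len 0.017539770757492357 wid 0.0013479472108709999 ends [0.5221 0.0308] [0.5214 0.0483]
bbox [306   0  17  29 493] c [0.5261 0.196 ] yaw -0.5349251795777055 len 0.020084134843066294 wid 0.013172032853503345 ends [0.526  0.1859] [0.5262 0.2059]
[107  99  67  64  52  48  56  65  64  67  70  72  73  70  75  70  67  60
  69 112 110 109 106 106 107] [63 63 62 59 60 63 64 62 62 59 55 16 20 25 25 27 29 29 32 30 29 30 29 28
 29 28 23 32 55 62 62 60 61 61 60 60 60 59 61 60 58 62 61 60 62]
```

Emit:
arm_command(series="0 0.06 -0.0075 0 0; 0 0.09 0 0 0; 0 0.09 0 0 0; 0 0.09 0 0 0; 0 0.067 0 0 0; 0 0 0 0.08 0; 0 0 0 0.09 0; 0 0 0 0.09 0; 0 0 0 0.05 0; 0 0 0 0 0")

```text
clock: 6.65
position: [0.5231, 0.2101, 0.0886]
ee_rot: [0.707, 0.707, -0.002, -0.001]
ft_force: [-0.1, 0.7, -0.1]
grip_width: 0.999
grasp_force: 0.0
```

Run:
```python
from workcell import viewer
import cv2, numpy as np
for n in("wrist","scene"):
    c=viewer.camera(n); np.savez(f"pics/{n}3.npz",**{k:c[k] for k in ("pixels","intrinsics","extrinsics")})
    globals()[n]=c["pixels"][:,:,::-1]
cv2.imwrite("pics/v3.png",np.vstack([cv2.resize(wrist,(480,300)),cv2.resize(scene[120:320,220:460],(480,290))]))
```

```text
(no output)
```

View pics/v3.png

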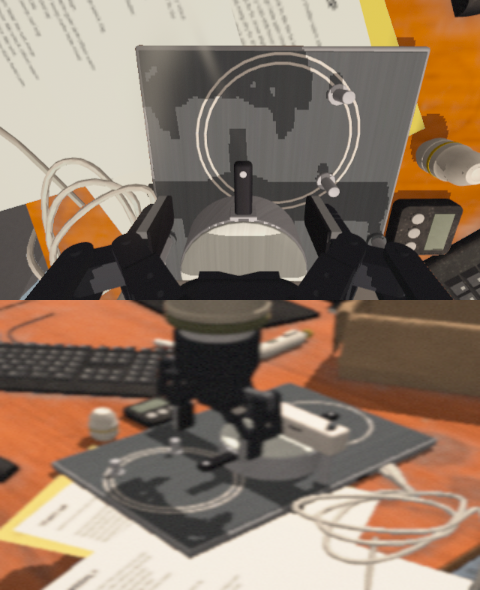

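The wrist view shows the front handle at (243,185), both rings around (278,130), and the pins at (340,97) and (328,187). I'll check the handle, ring and pin positions.

Run:
```python
from hand import *
w=load("wrist3")
handle(w,(300,205,350,300),45)
g=w["pixels"].astype(int)
th=cv2.morphologyEx(g.min(2).astype(np.uint8),cv2.MORPH_TOPHAT,np.ones((9,9)))
ys,xs=np.where(th[60:270,255:490]>20); Q=np.array([onz(w,(x+255,y+60),.02)[:2] for x,y in zip(xs,ys)])
def circ(Q):
    x=np.linalg.lstsq(np.c_[2*Q,np.ones(len(Q))],(Q**2).sum(1),rcond=None)[0]; return x[:2],np.sqrt(x[2]+x[:2]@x[:2])
rng=np.random.default_rng(0)
for r in(.062,.069):
    best=0
    for _ in range(3000):
        c,rr=circ(Q[rng.choice(len(Q),3,False)])
        if not abs(rr-r)<.004: continue
        q=Q[abs(np.linalg.norm(Q-c,axis=1)-r)<.002]
        if len(q)>best: best=len(q);bq=q
    print(r,circ(bq),best,len(Q))
for p in((465,131),(446,254)): print("pin top",onz(w,p,.042))
```

```text
bbox [312 215  24  71 424] c [0.5223 0.2149] yaw -7.5694889999595265 len 0.04563833018712675 wid 0.01288113634905514 ends [0.5184 0.1854] [0.5244 0.2307]
0.062 (array([0.5557, 0.2359]), np.float64(0.062172891274964344)) 2173 5787
0.069 (array([0.5558, 0.2359]), np.float64(0.0692439050776558)) 2305 5787
pin top [0.6019 0.2737 0.042 ]
pin top [0.6018 0.1988 0.042 ]
```

Emit:
arm_command(series="0.4 0 0.005 0 0; 0.4 0 0 0 0; 0.4 0 0 0.03 0; 0.4 0 0 0.03 0; 0.4 0 0 0.022 0; 0.6 0 0 0 0; 0.8 0 0 0 0; 1 0 0 0 0; 1 0 0 0 0; 1 0 0 0 0", newtons=25)

```text
clock: 8.0
position: [0.5271, 0.211, 0.0587]
ee_rot: [0.707, 0.707, 0.0, 0.0]
ft_force: [0.0, 0.4, 2.1]
grip_width: 0.157
grasp_force: 29.1
```

Emit:
arm_command(series="1 0.015 0 0 0; 1 0.03 0 0 0; 1 0.035 0 0 0; 1 0.035 0 0 0; 1 0.035 0 0 0; 1 0.035 0 0 0; 1 0.035 0 0 0; 1 0.03 0 0 0; 1 0.014 0 0 0; 1 0 0 0 0")

```text
clock: 9.25
position: [0.5272, 0.316, 0.0587]
ee_rot: [0.707, 0.707, -0.0, 0.001]
ft_force: [-0.9, -3.2, 5.5]
grip_width: 0.155
grasp_force: 29.6
```

Run:
```python
from workcell import viewer
import cv2, numpy as np
for n in("side","scene"):
    c=viewer.camera(n); np.savez(f"pics/{n}4.npz",**{k:c[k] for k in ("pixels","intrinsics","extrinsics")})
    globals()[n]=c["pixels"][:,:,::-1]
cv2.imwrite("pics/v4.png",np.vstack([cv2.resize(side[130:330,180:420],(480,300)),cv2.resize(scene[120:320,220:460],(480,290))]))
```

```text
(no output)
```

View pics/v4.png

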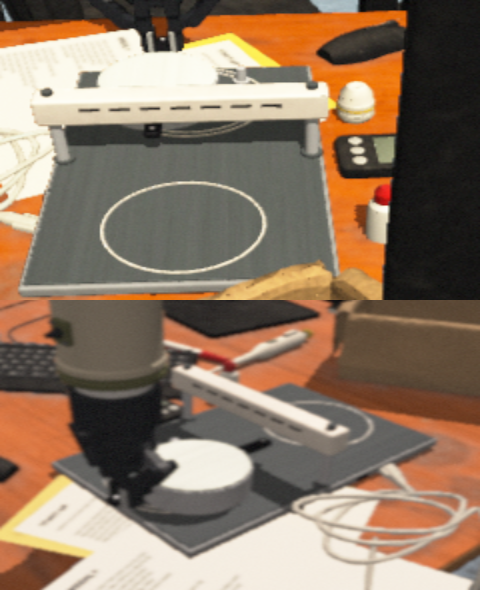

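The pan is through the bridge and sits left of the pins (side crop pan ~(155,80), scene crop ~(205,475)). Next I'll move it across toward the pins, slowing at the end.

Emit:
arm_command(series="1 0.001 0.006 0 0; 1 0 0.008 0 0; 1 0 0.008 0 0; 1 0 0.008 0 0; 1 0 0.008 0 0; 1 0 0.008 0 0; 1 0 0.007 0 0; 1 0 0.005 0 0; 1 0 0.003 0 0; 1 0 0 0 0")

```text
clock: 10.6
position: [0.5494, 0.318, 0.0585]
ee_rot: [0.707, 0.707, -0.001, -0.001]
ft_force: [-8.1, -0.5, 8.6]
grip_width: 0.154
grasp_force: 30.1
```

Emit:
arm_command(series="1 0 0.0025 0 0; 1 0 0.0025 0 0; 1 0 0.0025 0 0; 1 0 0 0 0; 1 0 0 0 0; 1 0 0 0 0; 1 0 0 0 0; 1 0 0 0 0; 1 0 0 0 0; 1 0 0 0 0")

```text
clock: 11.85
position: [0.5524, 0.318, 0.0585]
ee_rot: [0.707, 0.707, -0.001, -0.001]
ft_force: [-8.7, -1.5, 8.2]
grip_width: 0.156
grasp_force: 30.1
```

```bash
cat > lid.py <<'E'
import sys
from workcell import viewer, manip
from hand import *
def lid(c,z=.063):
    g=c["pixels"].astype(int); return g
for n in("scene","side","wrist"):
    c=viewer.camera(n); np.savez(f"pics/{n}{sys.argv[1]}.npz",**{k:c[k] for k in ("pixels","intrinsics","extrinsics")})
    globals()[n]=c["pixels"][:,:,::-1]
o=manip.get_obs(); print(o["position"],o["ft_force"],o["torque"],o["clock"])
cv2.imwrite(f"pics/v{sys.argv[1]}.png",np.vstack([cv2.resize(wrist,(480,300)),cv2.resize(scene[190:290,240:400],(480,300),interpolation=cv2.INTER_CUBIC)]))
E
python3 lid.py 5
```

```text
[0.5524 0.318  0.0585] [-8.6459 -1.4503  8.1559] [-0.2282  1.8358 -0.3745] 12.0
```

Emit:
arm_command(series="1 0 0.0025 0 0; 1 0 0.0025 0 0; 1 0 0 0 0; 1 0 0 0 0; 1 0 0 0 0; 1 0 0 0 0; 1 0 0 0 0; 1 0 0 0 0; 1 0 0 0 0; 1 0 0 0 0")

```text
clock: 13.25
position: [0.5543, 0.318, 0.0585]
ee_rot: [0.707, 0.707, -0.001, -0.001]
ft_force: [-7.9, -1.1, 8.0]
grip_width: 0.155
grasp_force: 30.1
```

Emit:
arm_command(series="1 0 0.0025 0 0; 1 0 0 0 0; 1 0 0 0 0; 1 0 0.0025 0 0; 1 0 0 0 0; 1 0 0 0 0; 1 0 0 0 0; 1 0 0 0 0; 1 0 0 0 0; 1 0 0 0 0")

```text
clock: 14.5
position: [0.5563, 0.3181, 0.0585]
ee_rot: [0.707, 0.707, -0.001, -0.001]
ft_force: [-8.6, -0.5, 8.7]
grip_width: 0.155
grasp_force: 30.1
```

```bash
python3 lid.py 6
```

```text
[0.5563 0.3181 0.0585] [-8.2428  0.3822  8.3695] [-0.202   1.8319 -0.3271] 14.65
```

View pics/v6.png

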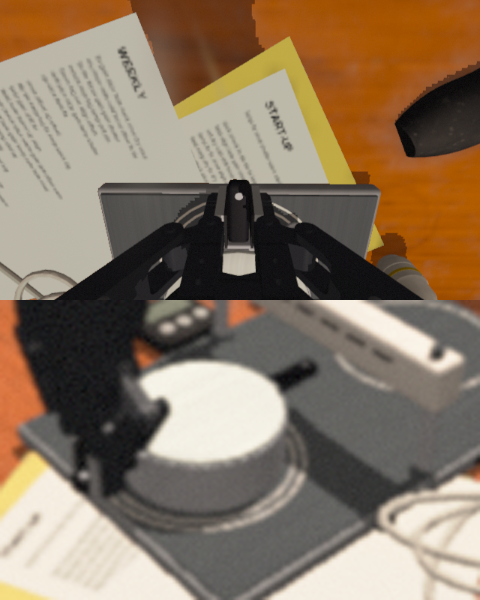

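The scene crop shows the pan nearly centred over the double ring, with its rear handle at (295,375) and the pins hidden behind it. Next I'll measure the lid centre and the yaw from the scene view.

```bash
cat > meas.py <<'E'
import sys
from hand import *
def circ(Q):
    x=np.linalg.lstsq(np.c_[2*Q,np.ones(len(Q))],(Q**2).sum(1),rcond=None)[0]; return x[:2],np.sqrt(x[2]+x[:2]@x[:2])
c=load("scene"+sys.argv[1]); g=c["pixels"].astype(int)
m=((g.min(2)>165)&(g.max(2)-g.min(2)<50)).astype(np.uint8); m[:195]=0; m[255:]=0; m[:,:270]=0; m[:,345:]=0
m=cv2.morphologyEx(m,cv2.MORPH_OPEN,np.ones((5,5))); n,l,st,ce=cv2.connectedComponentsWithStats(m); i=1+st[1:,4].argmax(); print(st[i])
k=max(cv2.findContours((l==i).astype(np.uint8),0,cv2.CHAIN_APPROX_NONE)[0],key=len)[:,0]
for z in(.060,.063):
    Q=np.array([onz(c,p,z)[:2] for p in k]); best=0; rng=np.random.default_rng(0)
    for _ in range(3000):
        try: cc,rr=circ(Q[rng.choice(len(Q),3,False)])
        except Exception: continue
        if abs(rr-.054)>.003: continue
        q=Q[abs(np.linalg.norm(Q-cc,axis=1)-rr)<.0012]
        if len(q)>best: best=len(q);bq=q
    print("lid",z,circ(bq),best,len(Q))
handle(c,(328,204,350,225),50,.052)
E
python3 meas.py 6; python3 meas.py 5
```

```text
[ 288  211   47   33 1202]
lid 0.06 (array([0.553 , 0.2362]), np.float64(0.052137571013308695)) 89 129
lid 0.063 (array([0.5499, 0.2387]), np.float64(0.051796185481413286)) 89 129
bbox [331 211  14   9  65] c [0.5501 0.1575] yaw 1.778520153274543 len 0.03524082642266563 wid 0.01616003681349692 ends [0.5506 0.1384] [0.5496 0.1736]
[ 289  212   47   33 1206]
lid 0.06 (array([0.5489, 0.2361]), np.float64(0.0521564255077977)) 85 130
lid 0.063 (array([0.5458, 0.2385]), np.float64(0.05181491652074822)) 85 130
bbox [332 212  15   9  69] c [0.5461 0.1575] yaw 1.0286125274088325 len 0.035000615614870584 wid 0.01597599679974163 ends [0.5465 0.1393] [0.5458 0.1743]
```

Emit:
arm_command(series="1 0 0.002 0 0; 1 0 0 0 0; 1 0 0 0 0; 1 0 0 0 0; 1 0 0.0015 0 0; 1 0 0 0 0; 1 0 0 0 0; 1 0 0 0 0; 1 0 0 0 0; 1 0 0 0 0")

```text
clock: 15.9
position: [0.5572, 0.3182, 0.0584]
ee_rot: [0.707, 0.707, -0.001, -0.002]
ft_force: [-10.2, -0.9, 8.9]
grip_width: 0.158
grasp_force: 30.7
```

Emit:
arm_command(series="1 0 0.002 0 0; 1 0 0 0 0; 1 0 0 0 0; 1 0 0 0 0; 1 0 0 0 0; 1 0 0 0 0; 1 0 0 0 0; 1 0 0 0 0; 1 0 0 0 0; 1 0 0 0 0")

```text
clock: 17.15
position: [0.5577, 0.3184, 0.0584]
ee_rot: [0.707, 0.707, -0.001, -0.002]
ft_force: [-11.8, -0.7, 10.2]
grip_width: 0.154
grasp_force: 31.4
```

```bash
python3 lid.py 7; python3 meas.py 7
```

```text
[0.5577 0.3184 0.0584] [-12.0764  -0.1712  11.047 ] [-0.221   2.5929 -0.5249] 17.3
[ 288  211   46   33 1206]
lid 0.06 (array([0.5536, 0.2366]), np.float64(0.05198493812160326)) 87 130
lid 0.063 (array([0.5505, 0.239 ]), np.float64(0.05164968024334826)) 88 130
bbox [331 211  14   9  63] c [0.5504 0.1573] yaw -0.8004897619160606 len 0.03492799550996874 wid 0.014662389760565941 ends [0.5501 0.1384] [0.5506 0.1734]
```

The force and the reduced lid motion suggest contact at the far pin only, with the pan about 1.5–2 mm too far in +y. I'll shift it by -y and then nudge +x.

Emit:
arm_command(series="1 -0.002 0 0 0; 1 0 0 0 0; 1 -0.002 0 0 0; 1 0 0 0 0; 1 0 0 0 0; 1 0 0 0 0; 1 0 0.002 0 0; 1 0 0 0 0; 1 0 0 0 0; 1 0 0 0 0")

```text
clock: 18.55
position: [0.558, 0.3183, 0.0584]
ee_rot: [0.706, 0.708, -0.001, -0.003]
ft_force: [-12.3, 3.6, 8.9]
grip_width: 0.154
grasp_force: 31.9
```

```bash
python3 lid.py 8; python3 meas.py 8
```

```text
[0.558  0.3183 0.0585] [-12.2036   3.9127   8.7395] [ 0.688   2.6729 -0.5425] 18.7
[ 288  211   46   33 1208]
lid 0.06 (array([0.5535, 0.2366]), np.float64(0.051999358678036255)) 87 130
lid 0.063 (array([0.5504, 0.239 ]), np.float64(0.051663782030402915)) 88 130
bbox [331 211  14   9  65] c [0.5503 0.1582] yaw -0.8013788250284726 len 0.033318147560314856 wid 0.01576209957925325 ends [0.5501 0.14  ] [0.5506 0.1734]
```

Emit:
arm_command(series="1 0 0 -0.0035 0; 1 0 0 0 0; 1 -0.003 0 0 0; 1 0 0 0 0; 1 0 0 0 0; 1 -0.003 0 0 0; 1 0 0 0 0; 1 0 0 0 0; 1 0 0 0 0; 1 0 0 0 0")

```text
clock: 19.95
position: [0.5577, 0.3179, 0.0593]
ee_rot: [0.706, 0.708, 0.0, -0.003]
ft_force: [-8.7, 11.1, 0.5]
grip_width: 0.16
grasp_force: 30.6
```

```bash
python3 lid.py 9; python3 meas.py 9
```

```text
[0.5577 0.3179 0.0593] [-8.626  11.4431  0.1567] [ 2.4077  1.803  -0.5978] 20.1
[ 288  211   47   33 1205]
lid 0.06 (array([0.5532, 0.2361]), np.float64(0.0518634412748178)) 82 129
lid 0.063 (array([0.5502, 0.2385]), np.float64(0.05152385068512403)) 82 129
bbox [331 211  14   9  66] c [0.5496 0.1584] yaw -1.7414570189827214 len 0.03479620208130355 wid 0.015978541858187735 ends [0.549  0.1385] [0.55   0.1733]
```

Emit:
arm_command(series="1 0.003 0 0 0; 1 0.003 0 0 0; 1 0 0 0 0; 1 0.001 0.003 0 0; 1 0 0 0 0; 1 0 0 0 0; 1 0 0 0 0; 1 0 0 0 0; 1 0 0 0 0; 1 0 0 0 0")

```text
clock: 21.35
position: [0.5592, 0.3186, 0.0588]
ee_rot: [0.706, 0.708, -0.001, -0.003]
ft_force: [-8.1, 6.5, 0.2]
grip_width: 0.154
grasp_force: 33.3
```

```bash
python3 lid.py 10; python3 meas.py 10
```

```text
[0.5591 0.3186 0.0588] [-9.2622  5.3335 -0.0977] [ 1.3189  1.7608 -0.7479] 21.5
[ 288  211   46   33 1206]
lid 0.06 (array([0.5536, 0.2368]), np.float64(0.05196100033107664)) 87 129
lid 0.063 (array([0.5505, 0.2392]), np.float64(0.05162077094579627)) 87 129
bbox [331 212  15   8  66] c [0.5495 0.1586] yaw -4.307746479199161 len 0.03208200429327316 wid 0.016227520724391625 ends [0.5482 0.141 ] [0.5506 0.173 ]
```

Emit:
arm_command(series="1 0.003 0 0 0; 1 0 0 0 0; 1 0 0.0015 0 0; 1 0 0 0 0; 1 0 0 0 0; 1 0 0 0 0; 1 0 -0.003 0 0; 1 0 -0.002 0 0; 1 0 0 0 0; 1 0 0 0 0")

```text
clock: 22.75
position: [0.5585, 0.3186, 0.0587]
ee_rot: [0.707, 0.707, -0.001, -0.002]
ft_force: [-6.7, 2.4, -0.5]
grip_width: 0.152
grasp_force: 31.4
```

```bash
python3 lid.py 11; python3 meas.py 11
```

```text
[0.5585 0.3186 0.0588] [-6.294   3.7959 -0.6375] [ 0.637   1.3715 -0.6743] 22.9
[ 288  211   46   33 1208]
lid 0.06 (array([0.5535, 0.2367]), np.float64(0.05199769624903515)) 89 129
lid 0.063 (array([0.5504, 0.2392]), np.float64(0.05165722658682302)) 89 129
bbox [331 211  15   9  66] c [0.5493 0.1579] yaw -1.0981757991438288 len 0.03327064125596595 wid 0.014619207390346846 ends [0.5489 0.1401] [0.5496 0.1733]
```

Emit:
arm_command(series="1 0 -0.003 0 0; 0.75 0 0 0 0; 0.6 0 0 0 0; 0.4 0 0 0 0; 0.2 0 0 0 0; 0.2 0 0 -0.04 0; 0 0 0 -0.08 0; 0 0 0 -0.08 0; 0 0 0 -0.08 0; 0 0 0 -0.08 0")

```text
clock: 24.15
position: [0.5599, 0.3168, 0.2063]
ee_rot: [0.707, 0.707, 0.001, 0.0]
ft_force: [0.3, 0.7, -0.2]
grip_width: 1.001
grasp_force: 0.0
```

Emit:
arm_command(series="0 -0.08 0 -0.02 0; 0 -0.12 0 0 0; 0 -0.12 0 0 0; 0 -0.12 0 0 0; 0 -0.06 0 0 0; 0 0 0 0 0; 0 0 0 0 0; 0 0 0 0 0; 0 0 0 0 0; 0 0 0 0 0")

```text
clock: 25.4
position: [0.5598, 0.1173, 0.2117]
ee_rot: [0.707, 0.707, 0.0, -0.0]
ft_force: [-0.5, -0.0, -0.9]
grip_width: 1.002
grasp_force: 0.0
```

```bash
python3 lid.py 12; python3 meas.py 12; python3 -c "
import cv2
w=cv2.imread('pics/v12.png')
import numpy as np
g=np.load('pics/wrist12.npz')['pixels'][:,:,::-1]
cv2.imwrite('pics/w12.png',np.vstack([cv2.resize(g[:240,120:520],(500,300)),w[300:,:][:, :480].copy() if 0 else cv2.resize(w[300:],(500,300))]))"
```

```text
[0.5598 0.1169 0.2117] [ 0.1501 -0.5924 -0.1043] [-0.0249  0.0298  0.059 ] 25.55
[310 212  24  24 391]
lid 0.06 (array([0.5536, 0.2368]), np.float64(0.05208802000182083)) 31 68
lid 0.063 (array([0.5505, 0.2392]), np.float64(0.05174695891921675)) 31 68
bbox [331 212  14   8  67] c [0.5496 0.159 ] yaw -1.5747516082118704 len 0.0323814777809297 wid 0.017223648407414555 ends [0.5491 0.1409] [0.55   0.1733]
```

View pics/w12.png

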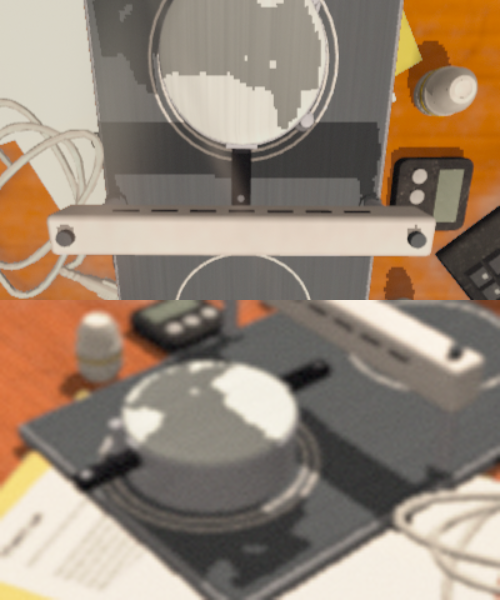

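The pan is released flat, with its rear handle pointing along the plate. The near pin sits at its edge at (307,121) and the far pin at (318,3). I'll shift for a full wrist view and check the gaps.

Emit:
arm_command(series="0 0.08 0 -0.03 0; 0 0.1 0 -0.03 0; 0 0 0 0 0; 0 0 0 0 0; 0 0 0 0 0; 0 0 0 0 0; 0 0 0 0 0; 0 0 0 0 0; 0 0 0 0 0; 0 0 0 0 0")

```text
clock: 26.8
position: [0.5598, 0.1889, 0.2358]
ee_rot: [0.707, 0.707, 0.0, 0.0]
ft_force: [-0.6, 0.4, -0.4]
grip_width: 0.999
grasp_force: 0.0
```

```bash
python3 lid.py 13
python3 - <<'E'
from hand import *
w=load("wrist13"); o=np.load("pics/wrist13.npz")
g=w["pixels"]; 
# predicted pixel of lid centre
E=w["extrinsics"];K=w["intrinsics"]
def pr(P):
    q=E[:3,:3]@P+E[:3,3]; q=K@[q[0],-q[1],-q[2]]; return q[:2]/q[2]
x,y=pr(np.array([.5557,.2365,.063])); print(x,y,pr(np.array([.602,.2745,.042])),pr(np.array([.602,.199,.042])))
x,y=int(x),int(y); a=max(0,y-110)
cr=g[a:y+110,x-110:x+150,::-1]; print("origin",x-110,a)
cv2.imwrite("pics/w13.png",cv2.resize(cr,None,fx=2.7,fy=2.7,interpolation=cv2.INTER_CUBIC))
E
```

```text
[0.5598 0.1888 0.2357] [ 0.008  -0.0167 -0.605 ] [0.0922 0.0474 0.0171] 26.95
314.2429805231067 132.49369526592017 [362.1536  89.977 ] [358.8457 166.37  ]
origin 204 22
```

View pics/w13.png

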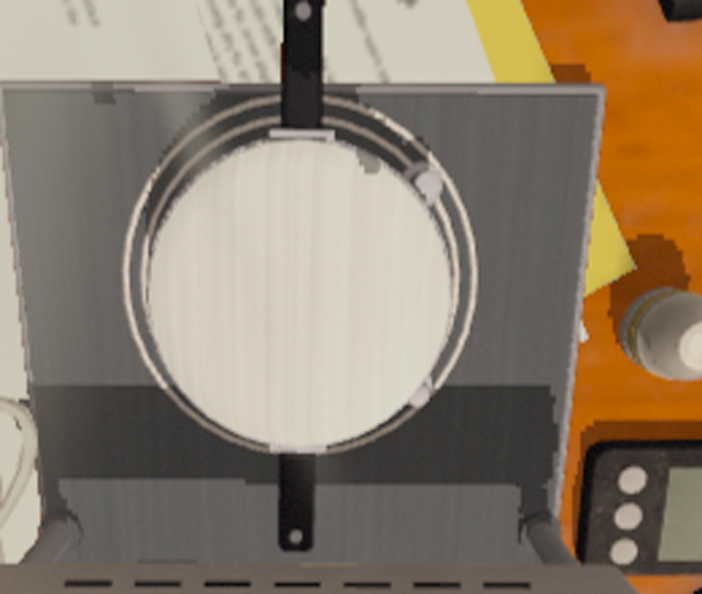

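The wrist view shows the lid at (302,295), handles aligned (tips at (303,10) and (296,537)), and pins adjacent at (430,182) and (421,391). Now I'll compute the gaps.

```bash
cat > gap.py <<'E'
import sys
from hand import *
def circ(Q):
    x=np.linalg.lstsq(np.c_[2*Q,np.ones(len(Q))],(Q**2).sum(1),rcond=None)[0]; return x[:2],np.sqrt(x[2]+x[:2]@x[:2])
w=load(sys.argv[1]); g=w["pixels"].astype(int); rng=np.random.default_rng(0)
def ransac(Q,r,tr,tol):
    best=0
    for _ in range(4000):
        c,rr=circ(Q[rng.choice(len(Q),3,False)])
        if not abs(rr-r)<tr: continue
        q=Q[abs(np.linalg.norm(Q-c,axis=1)-rr)<tol]
        if len(q)>best: best=len(q);bq=q
    return circ(bq),best,len(Q)
m=((g.min(2)>150)&(g.max(2)-g.min(2)<60)).astype(np.uint8); m=cv2.morphologyEx(m,cv2.MORPH_OPEN,np.ones((7,7)))
b=blob(m,(314,132)); k=max(cv2.findContours(b,0,cv2.CHAIN_APPROX_NONE)[0],key=len)[:,0]
for z in(.061,.063):
    (L,r),n,N=ransac(np.array([onz(w,p,z)[:2] for p in k]),.054,.003,.001); print("lid",z,L,r,n,N)
th=cv2.morphologyEx(g.min(2).astype(np.uint8),cv2.MORPH_TOPHAT,np.ones((9,9)))
ys,xs=np.where(th[50:195,240:390]>20); Q=np.array([onz(w,(x+240,y+50),.02)[:2] for x,y in zip(xs,ys)])
print("ring69",ransac(Q,.069,.003,.0015),"ring62",ransac(Q,.062,.003,.0015))
for p in((363.3,89.4),(360,166.8)):
    P=onz(w,p,.042)[:2]; print("pin",P,"gap",np.linalg.norm(P-L)-.060)
E
python3 gap.py wrist13
```

```text
lid 0.061 [0.5561 0.2351] 0.053045358690565536 282 341
lid 0.063 [0.5561 0.2354] 0.052689845991434774 282 341
ring69 ((array([0.5555, 0.2362]), np.float64(0.06920385908710767)), 956, 1969) ring62 ((array([0.5544, 0.2317]), np.float64(0.06507537100364186)), 524, 1969)
pin [0.6031 0.275 ] gap 0.0014432342519017857
pin [0.6032 0.1985] gap -0.0002008126865605045
```

The lid centre measures within about 1 mm of the ring, but a gap of up to about 1 mm at the far pin can't be excluded. I'll seat the pan with a gentle central push from the -x side using closed fingers.

Emit:
arm_command(series="1 0.04 -0.08 0 0; 1 0.04 -0.08 0 0; 1 0.039 -0.08 0 0; 1 0 0 0.06 0; 1 0 0 0.08 0; 1 0 0 0.08 0; 1 0 0 0.08 0; 1 0 0 0.06 0; 1 0 0 0.04 0; 1 0 0 0 0")

```text
clock: 28.2
position: [0.4634, 0.2362, 0.075]
ee_rot: [0.707, 0.707, -0.001, -0.0]
ft_force: [0.0, 0.6, 0.3]
grip_width: 0.004
grasp_force: 0.0
```

Emit:
arm_command(series="1 0.001 0 0.03 0; 1 0 0 0.025 0; 1 0 0 0 0; 1 0 0.01 0 0; 1 0 0.01 0 0; 1 0 0.01 0 0; 1 0 0.0075 0 0; 1 0 0 0 0; 1 0 0 0 0; 1 0 0 0 0")

```text
clock: 29.45
position: [0.4787, 0.2368, 0.0537]
ee_rot: [0.707, 0.707, 0.0, 0.0]
ft_force: [-1.1, 0.4, -0.3]
grip_width: -0.001
grasp_force: 0.0
```

Emit:
arm_command(series="1 0 0.005 0 0; 1 0 0.005 0 0; 1 0 0.0025 0 0; 1 0 0.0025 0 0; 1 0 0 0 0; 1 0 0 0 0; 1 0 0 0 0; 1 0 0 0 0; 1 0 0 0 0; 1 0 0 0 0")

```text
clock: 30.7
position: [0.4848, 0.2368, 0.0537]
ee_rot: [0.707, 0.707, 0.0, 0.0]
ft_force: [0.0, -0.4, 0.8]
grip_width: -0.003
grasp_force: 0.0
```

Emit:
arm_command(series="1 0 0.0025 0 0; 1 0 0.0025 0 0; 1 0 0.0025 0 0; 1 0 0.0025 0 0; 1 0 0 0 0; 1 0 0 0 0; 1 0 0 0 0; 1 0 0 0 0; 1 0 0 0 0; 1 0 0 0 0")

```text
clock: 31.95
position: [0.4873, 0.2368, 0.0536]
ee_rot: [0.707, 0.707, -0.001, -0.001]
ft_force: [-8.6, -1.1, 6.1]
grip_width: -0.001
grasp_force: 4.4
```

Emit:
arm_command(series="1 0 0.0025 0 0; 1 0 0 0 0; 1 0 0 0 0; 1 0 0 0 0; 1 0 0 0 0; 1 0 -0.01 0 0; 1 0 -0.02 0 0; 1 0 -0.04 0 0; 1 0 0 0 0; 1 0 0 -0.05 0")

```text
clock: 33.2
position: [0.4609, 0.2363, 0.073]
ee_rot: [0.707, 0.707, -0.001, -0.0]
ft_force: [0.7, 1.1, 0.1]
grip_width: -0.001
grasp_force: 0.0
```

Emit:
arm_command(series="1 0 0 -0.08 0; 1 0 0 -0.1 0; 1 0 0 -0.1 0; 1 0 0 -0.1 0; 0 -0.04 0.08 -0.02 0; 0 -0.04 0.1 0 0; 0 -0.04 0.1 0 0; 0 0 0.02 0 0; 0 0 0 0 0; 0 0 0 0 0")

```text
clock: 34.45
position: [0.581, 0.1898, 0.2339]
ee_rot: [0.707, 0.708, 0.0, -0.0]
ft_force: [0.4, -0.2, -0.1]
grip_width: 1.003
grasp_force: 0.0
```

```bash
python3 lid.py 14; python3 meas.py 14
python3 - <<'E'
from hand import *
w=load("wrist14"); g=w["pixels"]; E=w["extrinsics"];K=w["intrinsics"]
def pr(P):
    q=E[:3,:3]@P+E[:3,3]; q=K@[q[0],-q[1],-q[2]]; return q[:2]/q[2]
x,y=pr(np.array([.5557,.2365,.063])); print(x,y)
x,y=int(x),int(y); a=max(0,y-100)
cr=g[a:y+95,x-100:x+130,::-1]; print("origin",x-100,a)
cv2.imwrite("pics/w14.png",cv2.resize(cr,None,fx=3,fy=3,interpolation=cv2.INTER_CUBIC))
E
```

```text
[0.5812 0.1894 0.2341] [ 0.4244 -0.031  -0.1342] [-0.0111 -0.0037  0.0151] 34.6
[ 280  211   54   33 1453]
lid 0.06 (array([0.5537, 0.2372]), np.float64(0.05232160809314398)) 104 130
lid 0.063 (array([0.5507, 0.2397]), np.float64(0.0519790175262783)) 104 130
bbox [331 212  14   8  67] c [0.5498 0.1587] yaw -2.2596065543076262 len 0.03231332626919136 wid 0.016257374796318804 ends [0.5491 0.1409] [0.5504 0.1732]
291.61426981867874 133.50527724935213
origin 191 33
```

View pics/w14.png

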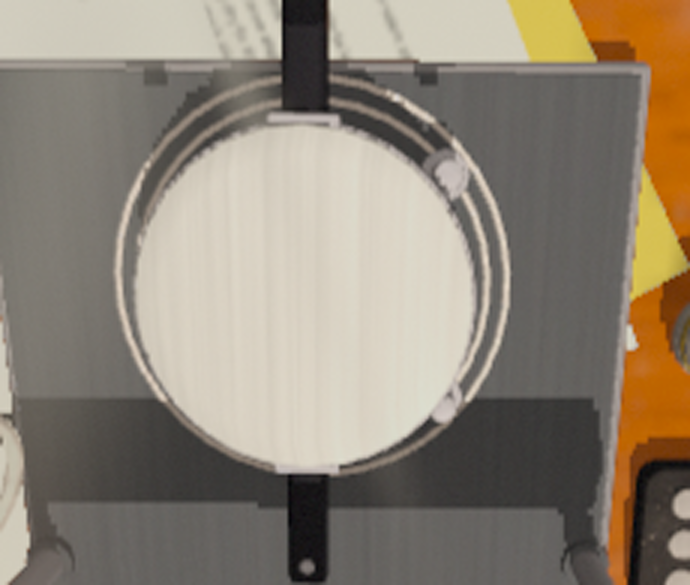

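The lid moved only about 0.5 mm towards the far pin under the central push. It now sits against both pins ((450,173) and (447,402)), handles aligned and the robot clear.

```bash
python3 -c "
from workcell import manip
print(manip.hand_in())"
```

```text
the job is handed in; nothing more can be done
None
```

The pan now stands on the double-ring mark, pushed up against both pins with its handles along the plate. It was slid flat under the bridge, the arm is clear of everything, and the job was handed in at about 35 s. Contact at both pins is inferred from push force and about 1 mm camera accuracy, not seen directly.

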